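Cover the crucibles before firing

TASK

The four open porcelain vessels on the bench (three round crucibles and the rectangular boat) are going into the furnace: find the lid that fits each one and set it on by its knob or handle, boss down into the mouth so that it sits flat and fully home. Set the lids down rather than dropping them, and leave the vessels and the two upturned fireclay cups standing where they are.

Things in the scene. Friction and masses are not known exactly. Their poses are not given: they have to be found in the camera images.
- small_crucible: White porcelain crucible, the smallest of the three round open ones, standing upright and empty: outside diameter 38 at the rim, inside diameter 32 at the rim, 48 high, tapering to a narrower foot; loose. Origin: centre of its underside; z up through the mouth.
- small_lid: White porcelain lid of the crucible with the 38 mm rim, lying knob up: round flange, diameter 42, 5 thick; under it a centring boss 4 high, diameter 22 tapering to 16; on it an upright round knob, diameter 14, 14 high. Origin: centre of the boss's underside; z up. Flange top 9 above the origin, knob from 9 to 23. Seated, origin 4 below the rim.
- medium_crucible: White porcelain crucible, the tallest of the three round open ones, standing upright and empty: outside diameter 52 at the rim, inside diameter 46 at the rim, 62 high, tapering to a narrower foot; loose. Origin: centre of its underside; z up through the mouth.
- medium_lid: White porcelain lid of the crucible with the 52 mm rim, lying knob up: round flange, diameter 56, 5 thick; under it a centring boss 4 high, diameter 36 tapering to 30; on it an upright round knob, diameter 14, 14 high. Origin: centre of the boss's underside; z up. Flange top 9 above the origin, knob from 9 to 23. Seated, origin 4 below the rim.
- wide_crucible: White porcelain crucible, the widest and lowest of the three round open ones, standing upright and empty: outside diameter 66 at the rim, inside diameter 60 at the rim, 42 high, tapering to a narrower foot; loose. Origin: centre of its underside; z up through the mouth.
- wide_lid: White porcelain lid of the crucible with the 66 mm rim, lying knob up: round flange, diameter 70, 5 thick; under it a centring boss 4 high, diameter 50 tapering to 44; on it an upright round knob, diameter 14, 14 high. Origin: centre of the boss's underside; z up. Flange top 9 above the origin, knob from 9 to 23. Seated, origin 4 below the rim.
- boat: White porcelain ashing boat, an open rectangular dish 80 long, 50 wide, 32 high, walls 4 thick, empty; loose. Origin: centre of its underside; x along its length, y across, z up.
- boat_lid: White rectangular lid of the boat, lying handle up: flange 86 x 56, 5 thick; under it a centring boss 4 high, 62 x 32, stepping to 56 x 26; on it a bar handle 36 long, 12 wide, 14 high along the lid's length. Origin: centre of the boss's underside; x along the length, y across, z up. Flange top 9 above the origin, handle from 9 to 23. Seated, origin 4 below the boat's rim, lengthwise, either way round.
- cup_a: Upturned cream fireclay cup, standing mouth down with its closed end up: diameter 52 at the bench, 33 at the top, 60 high; loose. It takes no part in the job. Origin: centre of its underside; z up.
- cup_b: Upturned cream fireclay cup, standing mouth down with its closed end up: diameter 52 at the bench, 33 at the top, 60 high; loose. It takes no part in the job. Origin: centre of its underside; z up.

How it is judged:
By the outcome, as a careful person would: the job done as asked, in the order asked, and still so for the second after the job is handed in, with the robot touching nothing.
It also fails if it takes over 120 s, if anything falls off the work surface, if the arm or the gripper's body presses on something with over 40 N, if the wrist force passes 120 N, or if a joint passes its speed limit or range.

ROBOT

A 6-joint arm with a two-finger parallel gripper is mounted at the origin on the work surface. World frame = base frame: x ahead of the robot, y to its left, z up, the work surface at z = 0. Lengths are in m, angles in rad, forces in N, time in s.
With the tool pointing down it reaches from about 0.375 to 0.9 m from the base axis. Payload 3.1 kg.
Tool frame: the origin (TCP) lies midway between the tips of the shut fingers; the grasp point (between the pads) lies 19 mm behind it; x points along the fingers, y is the direction in which the jaws open and shut, and the axes are right-handed (so a half turn about x gives the same grasp; the last joint's range is limited). The gripper opens to 87 mm and grips with 3 to 60 N. Pads are 19 mm wide; open, the fingers measure 117 mm over their backs; the gripper's body (75 mm by 190 mm) begins 51 mm behind the grasp point.
Start: joints at [1.054, 0.527, 1.433, -0, 1.181, -0.178], TCP at [0.207, 0.59, 0.223] pointing down, gripper open.
Joint ranges: [-3.08, 3.08], [-0.75, 2.2], [0.22, 2.44], [-1.43, 4.57], [0, 2.65], [-2.85, 2.85]. Speed limits (rad/s): [2.79, 2.79, 3.14, 3.14, 3.14, 3.14].

INTERFACE

Orientations are given as a unit quaternion [x, y, z, w].
In Python, from rig import get_obs, imaging, robot gives the robot as it stands.
- The arm moves only by the shell command python3 -m inch 'ROWS' [FORCE]. ROWS is JSON, a list of rows, each a list of 3 entries, a list of its own where there are three numbers: the finger opening in mm, from 0 to 87, then the shift along the tool's x, y, z in mm, then the turn, a rotation vector about the tool's x, y, z in degrees. In form: [[grip, [dx, dy, dz], [wx, wy, wz]], ...]. A call has 1 to 12 rows; each row shifts and turns the pose as measured when the row begins, along the tool's axes as they then stand; what a row does not reach is not made up. A row lasts 1/8 s, in which the tool goes at most 62.5 mm and 10.7 degrees, less where a joint would pass 70% of its speed; a pose out of reach is approached as far as the arm can. A call with a gripper value outside its range is refused whole. The fingers move at their own pace and stop on an object; FORCE is the grip in N (left out, the last holds). Time passes only in rows, so rows that do not move let the fingers close. It gives the time, the measured TCP pose, the force and the opening at its end, in the units of the state.
- get_obs(): the state, without advancing time (a new reading comes with each control period).
- imaging.camera(name): name is "scene" or "top" or "wrist"; returns the picture (400x640x3 uint8, red, green, blue); there is no depth.
- imaging.camera_params(name): a dict with "camera_matrix" (3x3 intrinsics, pixels), "xyz" and "rotation" of the camera in the world. Camera axes: x right, y down, z forward; pixel columns grow to the right and rows downward; lengths in m; the calibration is good to about 2 mm. The wrist camera is an equidistant fisheye: a pixel r from the principal point sees the ray r / f radians off the axis. A picture is of the moment at which its call begins: read the wrist's pose just before it. camera_params takes no time and is no camera call; for the wrist camera it gives the pose at the moment of the call.
- robot.hand_in(): hands the job in, once; it reports no verdict.
Trained networks look in the newest picture that a camera, given by its name, has taken for a name from the list of things; names that differ only in an ending like _2 or _b are one class to them, and where a whole thing is asked for, a point or a joint stands for the part that bears it (a point fixed in the world has none). Each returns a list of dicts, best first, with "confidence" (0 to 1); they miss things now and then, are a little off and sometimes report something else, mostly with a low value. They report only what shows in the picture. A call takes as long as a camera call.
- imaging.cut_out(camera, target): "pixels" (400x640 bool, what is visible of it) and "box" ([centre column, centre row, width, height] in pixels, round what is visible of it).
- imaging.tip_of(camera, target): "pixel" ([column, row] in pixels: a listed point, or the origin of a listed thing).
The state is a dict: "time": time; "q": joint angles; "joint_velocities": joint speeds; "joint_torque": joint torques, N m; "position": TCP position; "tool_rot": TCP orientation; "ft_force": force on the tool from outside, world axes, zero at the start; "moment": the same for the moment, N m; "grip_width": finger opening in m.
Only numpy, scipy, OpenCV 4.12 (cv2) and the standard library are available. Lean on these libraries where they do the work, as an engineer would, in place of code of your own. Each camera call takes 0.05 s, during which the arm holds its last target. There are 200 camera calls.

## Working session

There is one attempt and no reset: what is moved stays moved. The work goes in short steps, Python scripts to look and compute and a shell command to move; the robot and the scene stay as the last step left them, time stands still between calls to the robot, and variables do not carry over. Pictures are saved under pics/ and viewed, about 12 in all and at most 16, crops included, and the job is handed in when it is done.

```bash
ls; mkdir -p pics; python3 - <<'E'
from rig import get_obs, imaging, robot
import cv2, numpy as np
o=get_obs(); print({k:np.round(v,3) for k,v in o.items()})
for c in ("top","scene"):
    im=imaging.camera(c); cv2.imwrite(f"pics/{c}0.png",im[:,:,::-1])
    p=imaging.camera_params(c); print(c,p)
    for n in "small_crucible small_lid medium_crucible medium_lid wide_crucible wide_lid boat boat_lid cup_a".split():
        print(c,n,[(np.round(d["pixel"]).tolist(),round(d["confidence"],2)) for d in imaging.tip_of(c,n)[:4]],[(np.round(d["box"]).tolist(),round(d["confidence"],2)) for d in imaging.cut_out(c,n)[:4]])
print(get_obs()["time"])
E
```

```text
pics
{'time': np.float64(0.0), 'q': array([ 1.054,  0.528,  1.434, -0.   ,  1.181, -0.179]), 'joint_velocities': array([-0.001, -0.   ,  0.   ,  0.   , -0.   ,  0.001]), 'joint_torque': array([ 1.0000e-03, -4.4004e+01, -1.7660e+01,  6.4000e-02,  5.8000e-02,
       -0.0000e+00]), 'position': array([0.207, 0.589, 0.222]), 'tool_rot': array([ 0.118,  0.697, -0.12 ,  0.697]), 'ft_force': array([0.129, 0.324, 1.138]), 'moment': array([-0.042, -0.02 ,  0.044]), 'grip_width': np.float64(0.087)}
top {'camera_matrix': array([[484.2264932 ,   0.        , 319.59033505],
       [  0.        , 484.2264932 , 205.86794278],
       [  0.        ,   0.        ,   1.        ]]), 'xyz': array([0.4213768 , 0.02187923, 1.02208702]), 'rotation': array([-0.7048639 ,  0.70554413, -0.05969636,  0.04255245])}
top small_crucible [([262.0, 184.0], 0.81)] [([260.0, 178.0, 21.0, 17.0], 0.82)]
top small_lid [([382.0, 178.0], 0.59)] [([383.0, 176.0, 17.0, 20.0], 0.64)]
top medium_crucible [([351.0, 258.0], 0.56)] [([352.0, 260.0, 26.0, 23.0], 0.96)]
top medium_lid [([197.0, 177.0], 0.58)] [([198.0, 174.0, 27.0, 27.
[... 1087 characters left out ...]
14.0, 14.0], 0.75)]
scene medium_crucible [([322.0, 169.0], 0.7)] [([323.0, 162.0, 21.0, 22.0], 0.9)]
scene medium_lid [([367.0, 301.0], 0.66), ([262.0, 123.0], 0.6)] [([366.0, 299.0, 22.0, 26.0], 0.63), ([292.0, 149.0, 30.0, 33.0], 0.47)]
scene wide_crucible [([386.0, 240.0], 0.97)] [([391.0, 234.0, 30.0, 24.0], 0.86), ([333.0, 251.0, 13.0, 22.0], 0.56)]
scene wide_lid [([359.0, 199.0], 0.68)] [([359.0, 202.0, 30.0, 25.0], 0.65)]
scene boat [([289.0, 152.0], 0.69)] [([291.0, 151.0, 33.0, 33.0], 0.59)]
scene boat_lid [] [([435.0, 268.0, 32.0, 42.0], 0.65)]
scene cup_a [([260.0, 121.0], 0.65), ([303.0, 228.0], 0.63)] [([300.0, 224.0, 18.0, 21.0], 0.87), ([263.0, 118.0, 17.0, 26.0], 0.57)]
1.9
```

```bash
cat > h.py <<'E'
from rig import get_obs, imaging, robot
import cv2, numpy as np
from scipy.spatial.transform import Rotation as R
def ground(cam,px,z,p=None):
    p=p or imaging.camera_params(cam); K=p["camera_matrix"]
    u=(np.array(px,float)-K[:2,2])/K[0,0]
    if cam=="wrist":
        t=np.linalg.norm(u); d=np.r_[u/max(t,1e-9)*np.sin(t),np.cos(t)]
    else: d=np.r_[u,1]
    d=R.from_quat(p["rotation"]).apply(d); c=p["xyz"]
    return c+d*(z-c[2])/d[2]
E
python3 - <<'E'
from h import *
im=cv2.imread("pics/top0.png"); cv2.imwrite("pics/top0c.png",cv2.resize(im[130:310,120:520],None,fx=2,fy=2,interpolation=cv2.INTER_CUBIC))
T=dict(small_crucible=(262,184,0),small_lid=(382,178,0),medium_crucible=(351,258,0),medium_lid=(197,177,0),wide_crucible=(224,243,0),wide_lid=(286,260,0),boat=(403,253,0),boat_lid=(163,256,0),cup1=(472,259,0),cup2=(313,181,0))
S=dict(small_crucible=(332,257),small_lid=(260,196),medium_crucible=(322,169),medium_lid=(367,301),wide_crucible=(386,240),wide_lid=(359,199),boat=(289,152),boat_lid=(435,268),cup1=(260,121),cup2=(303,228))
for n in T: print(n,np.round(ground("top",T[n][:2],0)[:2]*1000),np.round(ground("scene",S[n],0)[:2]*1000))
print(imaging.camera_params("wrist"))
E
```

```text
small_crucible [618. 120.] [621. 126.]
small_lid [ 631. -138.] [ 629. -133.]
medium_crucible [460. -69.] [448. -78.]
medium_lid [633. 259.] [643. 261.]
wide_crucible [491. 198.] [491. 191.]
wide_lid [456.  68.] [448.  61.]
boat [ 470. -179.] [ 473. -186.]
boat_lid [464. 324.] [464. 325.]
cup1 [ 457. -325.] [ 454. -334.]
cup2 [624.  11.] [615.  18.]
{'camera_matrix': array([[309.70691629,   0.        , 316.32239294],
       [  0.        , 309.70691629, 201.62941986],
       [  0.        ,   0.        ,   1.        ]]), 'xyz': array([0.14281046, 0.61187227, 0.38482142]), 'rotation': array([0.80952197, 0.57354235, 0.0722156 , 0.10250978])}
```

View pics/top0c.png

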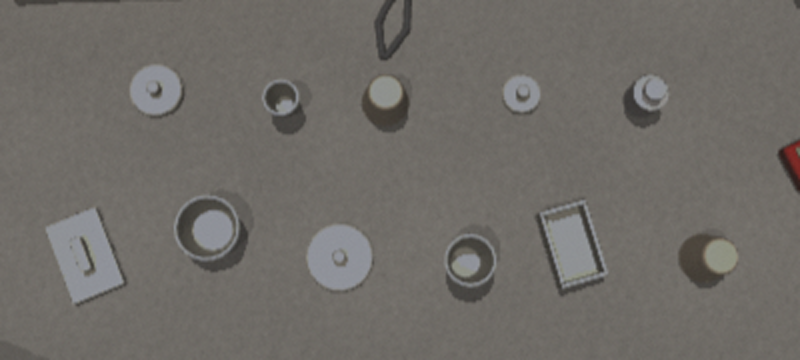

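```bash
cat >> h.py <<'E'
def to(x,y,z,yaw=None):
    """tool-frame shift (mm) and turn (deg) to TCP x,y,z mm, tool down, jaw (tool y) at yaw deg (mod 180)"""
    o=get_obs(); r=R.from_quat(o["tool_rot"]); M=r.as_matrix(); ty=M[:,1]
    cur=np.degrees(np.arctan2(ty[1],ty[0]))
    if yaw is None: yaw=cur
    yaw=cur+(yaw-cur+90)%180-90
    a=np.radians(yaw); X=np.array([0,0,-1.]); Y=np.array([np.cos(a),np.sin(a),0]); T=R.from_matrix(np.c_[X,Y,np.cross(X,Y)])
    dw=np.array([x,y,z])-o["position"]*1000
    print("t %.2f pos"%o["time"],np.round(o["position"]*1000,1),"jaw yaw %.1f"%cur,"q6 %.2f"%o["q"][5],"| shift now",np.round(r.inv().apply(dw),1),"turn",np.round(np.degrees((r.inv()*T).as_rotvec()),1),"shift after turn",np.round(T.inv().apply(dw),1))
E
python3 - <<'E'
from h import *
to(464,324,150,109)
for n,h in dict(small_lid=9,medium_lid=9,wide_lid=9,boat_lid=9,small_crucible=0,medium_crucible=0,wide_crucible=0,boat=0).items():pass
r=R.from_quat(get_obs()["tool_rot"]).as_matrix(); print(np.round(r,2)); p=imaging.camera_params("wrist"); print(np.round(R.from_quat(p["rotation"]).as_matrix(),2), r.T@(p["xyz"]-get_obs()["position"]))
E
```

```text
t 1.90 pos [207.1 589.7 222.6] jaw yaw 70.6 q6 -0.18 | shift now [  72.6 -165.5  330.4] turn [-38.4  -0.    0. ] shift after turn [  72.6 -334.8  156.4]
[[-0.    0.33  0.94]
 [-0.    0.94 -0.33]
 [-1.   -0.   -0.  ]]
[[ 0.33  0.91  0.23]
 [ 0.94 -0.32 -0.08]
 [-0.    0.25 -0.97]] [-0.16226537 -0.00035164 -0.06802596]
```

```bash
python3 -m inch '[[40,[0,0,0],[-9.6,0,0]],[40,[0,0,0],[-9.6,0,0]],[40,[0,0,0],[-9.6,0,0]],[40,[0,0,0],[-9.6,0,0]],[40,[10,-56,26],[0,0,0]],[40,[10,-56,26],[0,0,0]],[40,[10,-56,26],[0,0,0]],[40,[10,-56,26],[0,0,0]],[40,[10,-56,26],[0,0,0]],[40,[10,-56,26],[0,0,0]],[40,[10,0,0],[0,0,0]],[40,[0,0,0],[0,0,0]]]' 20; cat >> h.py <<'E'
def look(tag,*names,zs=0,view=None):
    """wrist picture; networks' estimate of each name's origin at height zs (mm)"""
    p=imaging.camera_params("wrist"); im=imaging.camera("wrist"); cv2.imwrite(f"pics/{tag}.png",im[:,:,::-1])
    for n in names:
        for d in imaging.tip_of("wrist",n)[:2]: print(n,"tip",np.round(d["pixel"],1),round(d["confidence"],2),np.round(ground("wrist",d["pixel"],zs/1000,p)*1000,1))
        for d in imaging.cut_out("wrist",n)[:1]:
            m=d["pixels"].astype(np.uint8); v,u=np.nonzero(m)
            W=np.array([ground("wrist",(a,b),(zs+9)/1000,p)[:2]*1000 for a,b in zip(u[::7],v[::7])],np.float32) 
            c,s,a=cv2.minAreaRect(W); print(n,"cut",np.round(d["box"]),round(d["confidence"],2),"rect@z+9 c",np.round(c,1),"size",np.round(s,1),"ang %.1f"%a)
    return p,im
E
python3 - <<'E'
from h import *
to(464,324,150,109); look("w1","boat_lid")
E
```

```text
time: 3.4
position: [0.4761, 0.3298, 0.1526]
tool_rot: [-0.124, 0.693, 0.128, 0.698]
ft_force: [-0.5, 0.8, 0.7]
grip_width: 0.04
t 3.40 pos [476.1 329.8 152.6] jaw yaw 110.5 q6 -1.52 | shift now [  2.5  -1.2 -13.4] turn [ 1.5  0.5 -0.3] shift after turn [  2.6  -1.5 -13.4]
boat_lid tip [312.7 169. ] 0.77 [457.9 319.5   0. ]
boat_lid cut [314. 172.  57.  88.] 0.63 rect@z+9 c [459.5 322.3] size [85.7 56.2] ang 23.5
```

View pics/w1.png

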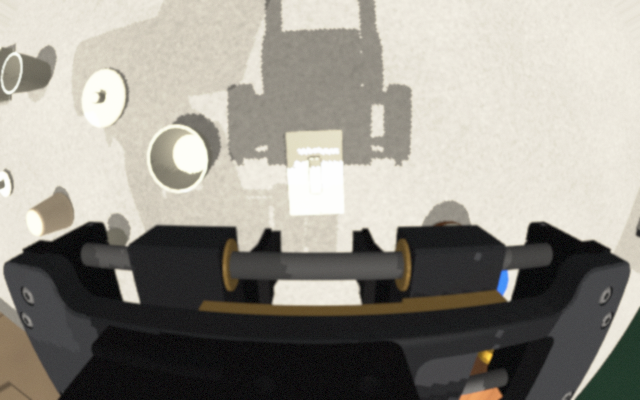

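```bash
python3 - <<'E'
from h import *
im=cv2.imread("pics/w1.png"); cv2.imwrite("pics/w1c.png",cv2.resize(im[110:230,260:380],None,fx=5,fy=5,interpolation=cv2.INTER_CUBIC))
for n in ("wide","small"):print(0)
E
```

```text
0
0
```

View pics/w1c.png

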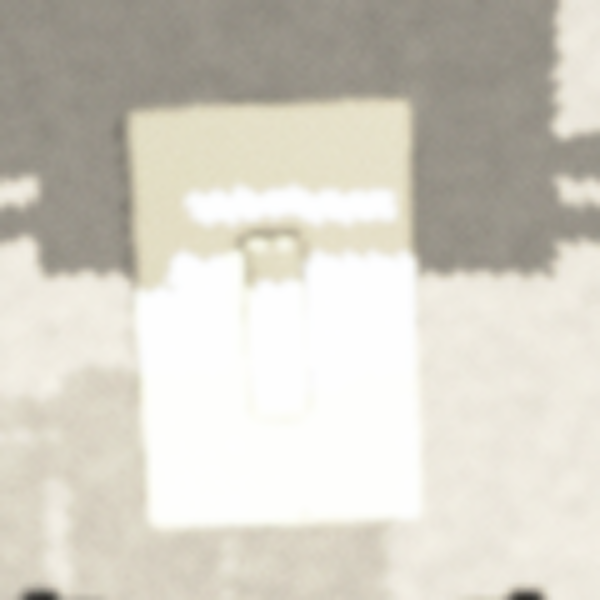

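```bash
python3 - <<'E'
from h import *
g=lambda u,v,z: ground("wrist",(260+u/5-.5,110+v/5-.5),z)[:2]*1000
c=[g(*q,.009) for q in ((130,112),(410,100),(422,518),(150,525))]
print(np.round(c,1),np.mean(c,0)); 
for a,b in ((3,0),(2,1),(0,1),(3,2)):
    d=c[a]-c[b]; print(np.degrees(np.arctan2(d[1],d[0])),np.linalg.norm(d))
h=[g(*q,.023) for q in ((240,233),(303,232),(312,412),(250,412))]; print(np.round(h,1),np.mean(h,0)); d=h[3]-h[0];print(np.degrees(np.arctan2(d[1],d[0])))
to(*(np.mean(h,0)),60,112)
E
```

```text
[[431.8 282.5]
 [410.2 333.2]
 [489.1 367.2]
 [510.4 314.8]] [460.39242111 324.43614124]
22.354639341341322 84.94444318872657
23.274248469955886 85.85193588183904
-66.9276311835847 55.135706086993345
-67.85400596856478 56.50963709111969
[[445.3 311. ]
 [440.9 322.1]
 [473.1 336.2]
 [477.3 325. ]] [459.1715343  323.59381594]
23.538957412982477
t 3.55 pos [476.3 331.3 153.9] jaw yaw 110.7 q6 -1.52 | shift now [ 93.6  -1.6 -19.8] turn [-1.3  0.7 -0.3] shift after turn [ 93.9  -0.7 -18.8]
```

```bash
python3 -m inch '[[40,[20,0,-10],[-2.2,0.7,-0.3]],[40,[40,0,-10],[0,0,0]],[40,[34,0,0],[0,0,0]],[40,[0,0,0],[0,0,0]]]'; python3 - <<'E'
from h import *
to(460,324,13,112.8); p,im=look("w2","boat_lid")
E
```

```text
time: 4.05
position: [0.4558, 0.3303, 0.0614]
tool_rot: [-0.144, 0.69, 0.145, 0.695]
ft_force: [0.4, -0.5, -0.3]
grip_width: 0.0396
t 4.05 pos [455.8 330.3  61.4] jaw yaw 113.6 q6 -1.55 | shift now [48.4 -7.4  1. ] turn [0.8 0.4 0. ] shift after turn [48.4 -7.4  1.4]
boat_lid tip [303.6 215.1] 0.79 [459.8 321.3   0. ]
boat_lid tip [ 54.5 103.9] 0.45 [457.5  63.3   0. ]
boat_lid cut [304. 207.  79.  92.] 0.82 rect@z+9 c [451.4 319.1] size [68.5 55.8] ang 23.7
```

```bash
python3 -m inch '[[40,[15,-7.4,0],[0.8,0.4,0]],[40,[0,0,0],[0,0,0]]]'; python3 - <<'E'
from h import *
to(460,324,13,112.8); p,im=look("w2b","boat_lid"); to(460,324,13,112.8)
cv2.imwrite("pics/w2c.png",cv2.resize(im[120:300,220:420,::-1],None,fx=3,fy=3))
q=get_obs()["position"]
E
```

```text
time: 4.45
position: [0.4638, 0.3249, 0.0508]
tool_rot: [-0.138, 0.689, 0.14, 0.697]
ft_force: [0.6, -0.2, 0.9]
grip_width: 0.04
t 4.45 pos [463.8 324.9  50.8] jaw yaw 112.7 q6 -1.55 | shift now [37.8  0.6 -4.2] turn [-0.1  0.7  0. ] shift after turn [37.8  0.6 -3.8]
boat_lid tip [314.1 213.3] 0.84 [460.5 321.6   0. ]
boat_lid cut [314. 204.  82. 101.] 0.65 rect@z+9 c [452.1 319.4] size [69.7 56.5] ang 23.6
t 4.60 pos [464.  325.4  51.5] jaw yaw 112.7 q6 -1.55 | shift now [38.5  0.3 -4.8] turn [-0.1  0.7 -0. ] shift after turn [38.5  0.3 -4.3]
```

View pics/w2c.png

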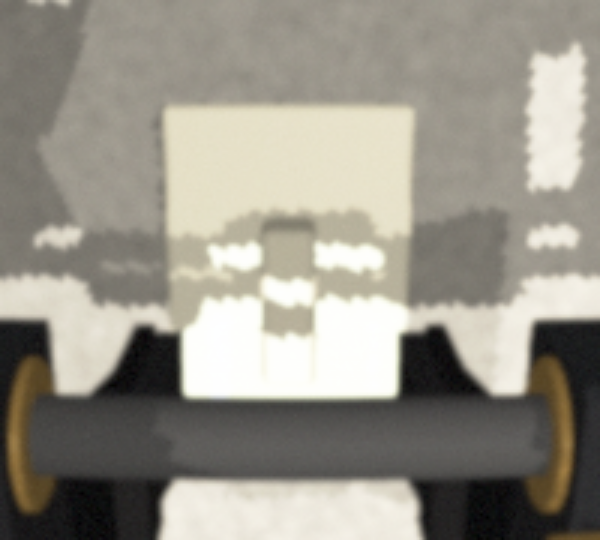

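```bash
python3 -m inch '[[40,[20,0,-4],[0,0.6,0]],[40,[14,0,0],[0,0,0]],[40,[0,0,0],[0,0,0]]]'; python3 - <<'E'
from h import *
to(460,324,13,112.8)
E
```

```text
time: 4.97
position: [0.4602, 0.3237, 0.015]
tool_rot: [-0.139, 0.693, 0.139, 0.694]
ft_force: [0.3, -0.6, 0.4]
grip_width: 0.0398
t 4.97 pos [460.2 323.7  15. ] jaw yaw 112.7 q6 -1.55 | shift now [ 2.   0.3 -0.1] turn [-0.1  0.1 -0. ] shift after turn [ 2.   0.3 -0. ]
```

```bash
python3 -m inch '[[40,[2,0,0],[0,0,0]],[0,[0,0,0],[0,0,0]],[0,[0,0,0],[0,0,0]],[0,[0,0,0],[0,0,0]],[0,[0,0,0],[0,0,0]]]' 25 && python3 -m inch '[[0,[-5,0,0],[0,0,0]],[0,[-30,0,0],[0,0,0]],[0,[-50,0,0],[0,0,0]],[0,[-45,0,0],[0,0,0]],[0,[0,0,0],[0,0,0]]]'; python3 - <<'E'
from h import *
to(470,-180,140,106)
E
```

```text
time: 5.6
position: [0.4606, 0.324, 0.0132]
tool_rot: [-0.139, 0.692, 0.139, 0.694]
ft_force: [0.4, -0.1, -0.9]
grip_width: 0.0118
time: 6.22
position: [0.46, 0.3237, 0.1472]
tool_rot: [-0.139, 0.693, 0.139, 0.694]
ft_force: [-0.2, -0.2, -1.2]
grip_width: 0.0117
t 6.22 pos [460.  323.7 147.2] jaw yaw 112.7 q6 -1.55 | shift now [   7.  -468.5 -185.3] turn [ 6.7  0.1 -0. ] shift after turn [   7.2 -486.9 -129.2]
```

```bash
python3 -m inch '[[0,[0,0,0],[6.7,0,0]],[0,[0,-48,-13],[0,0,0]],[0,[0,-48,-13],[0,0,0]],[0,[0,-48,-13],[0,0,0]],[0,[0,-48,-13],[0,0,0]],[0,[0,-48,-13],[0,0,0]],[0,[0,-48,-13],[0,0,0]],[0,[0,-48,-13],[0,0,0]],[0,[0,-48,-13],[0,0,0]],[0,[0,0,0],[0,0,0]],[0,[0,0,0],[0,0,0]]]'; python3 - <<'E'
from h import *
to(470,-180,140,106); p,im=look("w3","boat",zs=23)
E
```

```text
time: 7.6
position: [0.4583, -0.0848, 0.1379]
tool_rot: [-0.096, 0.705, 0.1, 0.696]
ft_force: [-0.7, 1.1, -1.2]
grip_width: 0.0119
t 7.60 pos [458.3 -84.8 137.9] jaw yaw 105.9 q6 -2.27 | shift now [ -2.6 -94.8 -14.8] turn [-0.1 -0.7 -0.4] shift after turn [ -2.1 -94.8 -15. ]
boat tip [222.3 180.6] 0.76 [ 463.9 -174.1   23. ]
boat cut [217. 186.  59.  86.] 0.57 rect@z+9 c [ 467.  -177.7] size [79.3 58.3] ang 15.8
```

View pics/w3.png

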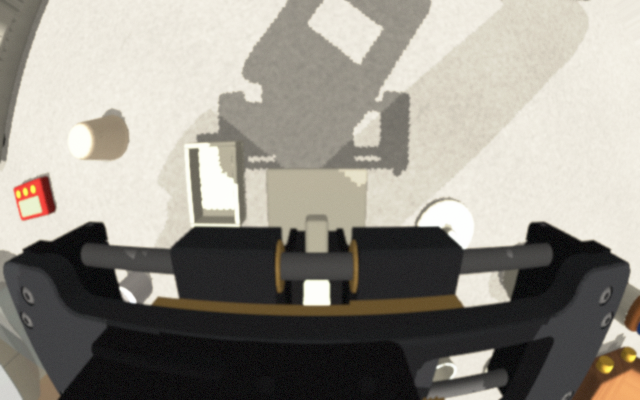

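```bash
python3 - <<'E'
from h import *
im=cv2.imread("pics/w3.png"); cv2.imwrite("pics/w3c.png",cv2.resize(im[130:240,165:265],None,fx=5,fy=5,interpolation=cv2.INTER_CUBIC))
E
```

```text
(no output)
```

View pics/w3c.png

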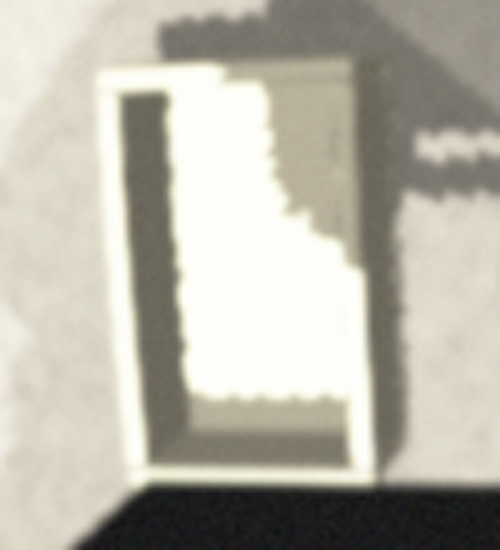

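```bash
python3 - <<'E'
from h import *
g=lambda u,v,z: ground("wrist",(165+u/5-.5,130+v/5-.5),z)[:2]*1000
c=[g(*q,.032) for q in ((98,70),(355,60),(374,484),(132,484))]
print(np.round(c,1),np.mean(c,0)); 
for a,b in ((3,0),(2,1),(0,1),(3,2)):
    d=c[a]-c[b]; print(np.degrees(np.arctan2(d[1],d[0])),np.linalg.norm(d))
to(*np.mean(c,0),90,106)
E
```

```text
[[ 438.9 -215.7]
 [ 425.4 -167.5]
 [ 500.9 -146.4]
 [ 515.3 -193.7]] [ 470.11086257 -180.84420179]
16.082534725583677 79.53654828712229
15.644888907998006 78.40462364136016
-74.39188705381795 50.03900443001228
-73.08322900325597 49.443652994645554
t 7.75 pos [458.9 -84.  138.4] jaw yaw 106.0 q6 -2.27 | shift now [ 48.  -96.4 -15.4] turn [ 0.  -0.7 -0.4] shift after turn [ 48.4 -96.1 -15.9]
```

```bash
python3 -m inch '[[0,[0,-48,0],[0,-0.7,-0.4]],[0,[0,-48,0],[0,0,0]],[0,[30,0,0],[0,0,0]],[0,[30,0,0],[0,0,0]],[0,[0,0,0],[0,0,0]],[0,[0,0,0],[0,0,0]]]'; python3 - <<'E'
from h import *
to(470.1,-180.8,41,106)
E
```

```text
time: 8.5
position: [0.4884, -0.1715, 0.0778]
tool_rot: [-0.104, 0.699, 0.103, 0.7]
ft_force: [-0.3, 0.0, -0.9]
grip_width: 0.0119
t 8.50 pos [ 488.4 -171.5   77.8] jaw yaw 106.8 q6 -2.42 | shift now [ 36.7  -3.6 -20.3] turn [0.8 0.1 0.1] shift after turn [ 36.8  -3.9 -20.2]
```

```bash
python3 -m inch '[[0,[8,-3.6,-20],[0.8,0,0]],[0,[0,0,0],[0,0,0]],[0,[0,0,0],[0,0,0]]]'; python3 - <<'E'
from h import *
to(470.1,-180.8,41,106);to(470.1,-180.8,41,106)
p,im=look("w4","boat","boat_lid")
E
```

```text
time: 8.88
position: [0.473, -0.1803, 0.073]
tool_rot: [-0.101, 0.697, 0.098, 0.703]
ft_force: [0.2, -0.3, 0.1]
grip_width: 0.0117
t 8.88 pos [ 473.  -180.3   73. ] jaw yaw 106.2 q6 -2.44 | shift now [32.   0.5 -3.1] turn [0.2 0.4 0.4] shift after turn [32.   0.3 -2.9]
t 8.88 pos [ 473.  -180.3   73. ] jaw yaw 106.2 q6 -2.44 | shift now [32.   0.5 -3.1] turn [0.2 0.4 0.4] shift after turn [32.   0.3 -2.9]
boat_lid cut [317. 235. 102. 140.] 0.7 rect@z+9 c [ 495.6 -174.4] size [118.5  76.1] ang 15.6
```

```bash
python3 -m inch '[[0,[15,0,-3],[0,0.4,0.4]],[0,[8,0,0],[0,0,0]],[0,[0,0,0],[0,0,0]],[0,[0,0,0],[0,0,0]]]'; python3 - <<'E'
from h import *
to(470.1,-180.8,41,106)
E
```

```text
time: 9.62
position: [0.4691, -0.1808, 0.0468]
tool_rot: [-0.098, 0.701, 0.101, 0.699]
ft_force: [0.4, -0.9, -0.9]
grip_width: 0.0115
t 9.62 pos [ 469.1 -180.8   46.8] jaw yaw 106.2 q6 -2.44 | shift now [ 5.8 -0.3  1. ] turn [ 0.2 -0.1 -0.2] shift after turn [ 5.8 -0.3  1. ]
```

```bash
python3 -m inch '[[0,[3,0,1],[0,0,0]],[0,[0,0,0],[0,0,0]]]'; python3 -m inch '[[0,[2,0,0],[0,0,0]],[0,[0,0,0],[0,0,0]]]';python3 -m inch '[[0,[1.5,0,0],[0,0,0]],[0,[0,0,0],[0,0,0]]]'
```

```text
time: 9.88
position: [0.4703, -0.1806, 0.0438]
tool_rot: [-0.098, 0.701, 0.1, 0.699]
ft_force: [-0.8, 0.3, 0.2]
grip_width: 0.0118
time: 10.12
position: [0.4704, -0.1807, 0.0419]
tool_rot: [-0.099, 0.701, 0.1, 0.699]
ft_force: [0.3, -1.1, -1.0]
grip_width: 0.012
time: 10.38
position: [0.4706, -0.1808, 0.0412]
tool_rot: [-0.099, 0.701, 0.1, 0.7]
ft_force: [-0.3, -0.1, -1.1]
grip_width: 0.0119
```

```bash
for i in 1; do python3 -m inch '[[0,[1,0,0],[0,0,0]],[0,[0,0,0],[0,0,0]]]'; python3 -m inch '[[0,[1,0,0],[0,0,0]],[0,[0,0,0],[0,0,0]]]'; done
```

```text
time: 10.62
position: [0.4708, -0.1809, 0.0412]
tool_rot: [-0.099, 0.7, 0.1, 0.7]
ft_force: [-0.1, 0.3, 0.0]
grip_width: 0.0119
time: 10.88
position: [0.4708, -0.1809, 0.0411]
tool_rot: [-0.099, 0.7, 0.1, 0.7]
ft_force: [0.6, -1.0, -0.3]
grip_width: 0.0115
```

```bash
python3 -m inch '[[0,[2,0,0],[0,0,0]],[0,[0,0,0],[0,0,0]]]'; python3 -m inch '[[14,[0,0,0],[0,0,0]],[20,[0,0,0],[0,0,0]],[40,[0,0,0],[0,0,0]],[40,[-10,0,0],[0,0,0]],[40,[-30,0,0],[0,0,0]],[40,[-50,0,0],[0,0,0]],[40,[0,0,0],[0,0,0]]]'; python3 - <<'E'
from h import *
p,im=look("w5","boat_lid",zs=28);to(456,68,135,90)
cv2.imwrite("pics/w5c.png",cv2.resize(im[100:260,200:440,::-1],None,fx=3,fy=3))
E
```

```text
time: 11.12
position: [0.4711, -0.1811, 0.0413]
tool_rot: [-0.1, 0.7, 0.1, 0.7]
ft_force: [0.3, -0.1, -0.9]
grip_width: 0.0115
time: 12.0
position: [0.4712, -0.1813, 0.1334]
tool_rot: [-0.099, 0.7, 0.1, 0.7]
ft_force: [0.2, -0.4, -0.3]
grip_width: 0.0399
boat_lid tip [318.  199.5] 0.72 [ 469.4 -180.4   28. ]
boat_lid cut [318. 200.  67.  98.] 0.91 rect@z+9 c [ 469.6 -182. ] size [86.2 57.1] ang 15.9
t 12.15 pos [ 468.3 -179.5  129.6] jaw yaw 106.2 q6 -2.44 | shift now [ -3.8 241.1  57.1] turn [16.2 -0.4 -0.4] shift after turn [ -5.4 247.5 -12.3]
```

View pics/w5c.png

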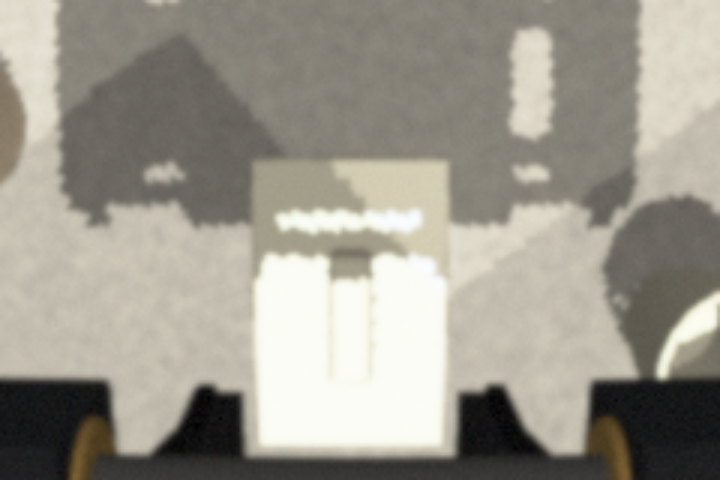

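```bash
cat >> h.py <<'E'
def circ(name,z,cam="wrist"):
    """circle round the newest wrist picture's mask at height z mm; call right after look() with the arm still"""
    p=imaging.camera_params(cam)
    for d in imaging.cut_out(cam,name)[:2]:
        c,_=cv2.findContours(d["pixels"].astype(np.uint8),cv2.RETR_EXTERNAL,cv2.CHAIN_APPROX_NONE); c=max(c,key=len)[:,0]
        W=np.array([ground(cam,q,z/1000,p)[:2]*1000 for q in c],np.float32)
        A=np.c_[2*W,np.ones(len(W))]; s=np.linalg.lstsq(A,(W**2).sum(1),rcond=None)[0]
        e,r=cv2.minEnclosingCircle(W); print(name,"box",np.round(d["box"]),round(d["confidence"],2),"fit c",np.round(s[:2],1),"d %.1f"%(2*np.sqrt(s[2]+s[0]**2+s[1]**2)),"enclosing",np.round(e,1),"d %.1f"%(2*r))
    for d in imaging.tip_of(cam,name)[:1]: print(name,"tip",round(d["confidence"],2),np.round(d["pixel"]))
    return p
def shot(tag):
    im=imaging.camera("wrist"); cv2.imwrite(f"pics/{tag}.png",im[:,:,::-1]); return im
E
python3 -m inch '[[40,[0,0,0],[8,0,0]],[40,[0,0,0],[8,0,0]],[40,[0,50,-3],[0,0,0]],[40,[0,50,-3],[0,0,0]],[40,[0,50,-3],[0,0,0]],[40,[0,50,-3],[0,0,0]],[40,[0,46,0],[0,0,0]],[40,[0,0,0],[0,0,0]],[40,[0,0,0],[0,0,0]]]'; python3 - <<'E'
from h import *
shot("w6"); circ("wide_lid",9); circ("medium_crucible",62); circ("wide_crucible",42); to(456,68,60,90)
E
```

```text
time: 13.28
position: [0.4505, 0.0741, 0.1205]
tool_rot: [0.008, 0.719, 0.001, 0.695]
ft_force: [-0.5, -1.4, -0.0]
grip_width: 0.04
wide_lid box [302. 209.  75.  72.] 0.98 fit c [456.   59.5] d 67.2 enclosing [456.7  59. ] d 70.0
wide_lid tip 0.89 [300. 209.]
medium_crucible box [154. 213.  66.  57.] 0.82 fit c [445.6 -64.5] d 56.6 enclosing [448.3 -62.6] d 73.5
medium_crucible box [300. 209.  72.  69.] 0.6 fit c [443.6  61.2] d 54.9 enclosing [444.1  61. ] d 57.0
medium_crucible tip 0.72 [171. 204.]
wide_crucible box [442. 219.  61.  21.] 0.71 fit c [466.7 184.1] d 37.8 enclosing [464.3 184.7] d 57.6
wide_crucible tip 0.75 [174. 203.]
t 13.62 pos [451.3  73.4 121.4] jaw yaw 89.3 q6 -1.66 | shift now [61.1 -6.1  6.7] turn [-0.7 -1.7 -0.8] shift after turn [61.4 -5.4  4.7]
```

View pics/w6.png

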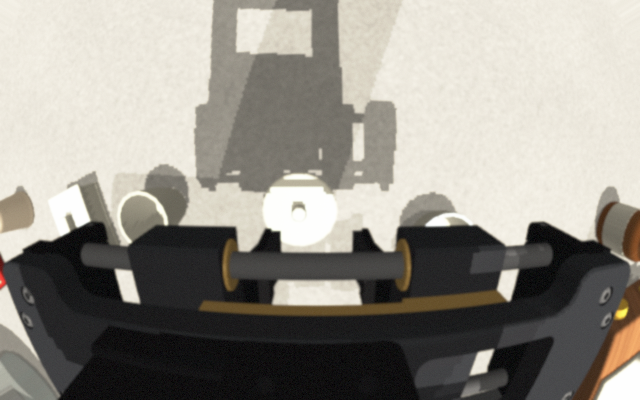

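```bash
python3 -m inch '[[40,[20,-14,5],[-0.7,-1.7,-0.8]],[40,[30,0,0],[0,0,0]],[40,[10,0,0],[0,0,0]],[40,[0,0,0],[0,0,0]],[40,[0,0,0],[0,0,0]]]'; python3 - <<'E'
from h import *
shot("w7"); circ("wide_lid",9);p=imaging.camera_params("wrist")
for d in imaging.tip_of("wrist","wide_lid"): print(ground("wrist",d["pixel"],0,p)*1000)
to(456.5,59.3,13,90)
E
```

```text
time: 14.25
position: [0.4584, 0.0571, 0.0615]
tool_rot: [0.0, 0.705, -0.002, 0.709]
ft_force: [0.9, 0.5, -0.1]
grip_width: 0.0401
wide_lid box [322. 211.  91.  85.] 0.84 fit c [454.7  58.5] d 66.1 enclosing [456.8  59. ] d 70.2
wide_lid tip 0.79 [322. 214.]
[458.202794   61.1049115   0.       ]
t 14.45 pos [458.4  57.2  61.6] jaw yaw 89.8 q6 -1.68 | shift now [48.6  2.2 -2.2] turn [-0.2  0.3  0.1] shift after turn [48.6  2.1 -1.9]
```

View pics/w7.png

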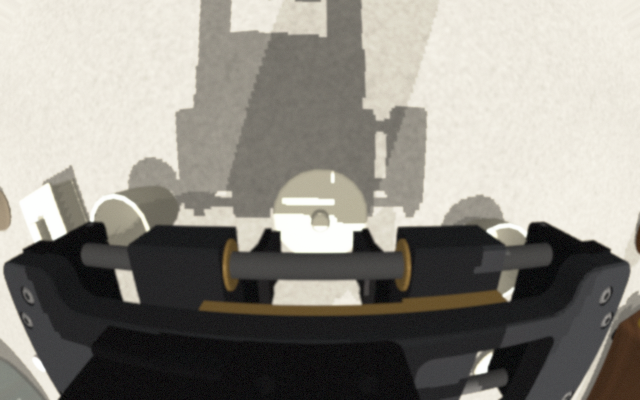

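```bash
python3 -m inch '[[40,[20,2,-1.5],[0,0.3,0]],[40,[20,0,0],[0,0,0]],[40,[5,0,0],[0,0,0]],[40,[0,0,0],[0,0,0]]]'; python3 - <<'E'
from h import *
to(456.8,59.2,13,90)
E
```

```text
time: 14.95
position: [0.4591, 0.0593, 0.0177]
tool_rot: [-0.0, 0.705, -0.002, 0.709]
ft_force: [0.0, 0.4, 0.1]
grip_width: 0.0397
t 14.95 pos [459.1  59.3  17.7] jaw yaw 89.9 q6 -1.68 | shift now [ 4.6 -0.1 -2.3] turn [-0.1  0.4  0.2] shift after turn [ 4.7 -0.1 -2.3]
```

```bash
python3 -m inch '[[40,[4.5,0,-2.3],[0,0.4,0.2]],[40,[0,0,0],[0,0,0]],[0,[0,0,0],[0,0,0]],[0,[0,0,0],[0,0,0]],[0,[0,0,0],[0,0,0]],[0,[0,0,0],[0,0,0]]]' 25 && python3 -m inch '[[0,[-5,0,0],[0,0,0]],[0,[-30,0,0],[0,0,0]],[0,[-50,0,0],[0,0,0]],[0,[-35,30,0],[0,0,0]],[0,[0,0,0],[0,0,0]],[0,[0,0,0],[0,0,0]],[0,[0,0,0],[0,0,0]]]'; python3 - <<'E'
from h import *
shot("w8"); circ("wide_crucible",42); p=imaging.camera_params("wrist")
for d in imaging.tip_of("wrist","wide_crucible"): print(ground("wrist",d["pixel"],0,p)*1000,d["confidence"])
to(491,195,90,90)
E
```

```text
time: 15.7
position: [0.4578, 0.0592, 0.0146]
tool_rot: [0.001, 0.706, -0.001, 0.708]
ft_force: [-0.4, -0.2, -0.3]
grip_width: 0.0119
time: 16.58
position: [0.456, 0.0887, 0.1368]
tool_rot: [0.001, 0.708, -0.001, 0.706]
ft_force: [0.5, 0.0, -1.5]
grip_width: 0.0119
wide_crucible box [425. 221.  64.  46.] 0.7 fit c [474.4 190.8] d 51.1 enclosing [477.8 190.9] d 69.2
wide_crucible tip 0.62 [416. 221.]
[485.78929069 193.40044532   0.        ] 0.62
t 16.77 pos [456.3  88.8 136.9] jaw yaw 89.8 q6 -1.62 | shift now [ 47.  106.3  34.5] turn [-0.2 -0.1 -0.1] shift after turn [ 46.9 106.2  34.7]
```

View pics/w8.png

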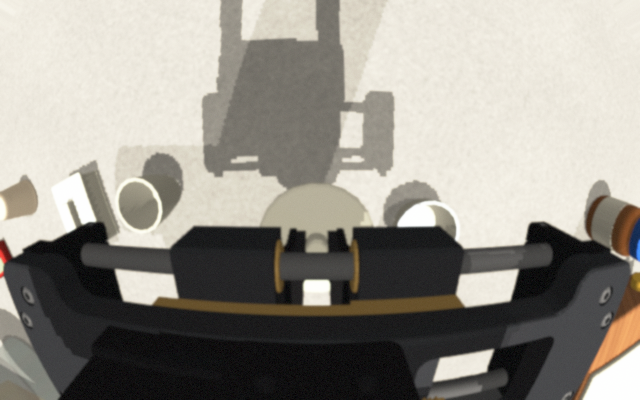

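```bash
python3 - <<'E'
from h import *
p=imaging.camera_params("wrist"); o=get_obs(); r=R.from_quat(o["tool_rot"]); K=p["camera_matrix"]; rc=R.from_quat(p["rotation"])
def proj(w):
    d=rc.inv().apply(w-p["xyz"]); t=np.arccos(d[2]/np.linalg.norm(d)); u=d[:2]/np.linalg.norm(d[:2])*t*K[0,0]; return u+K[:2,2]
im=cv2.imread("pics/w8.png")
for off,col in ((0,(0,255,0)),(13,(0,0,255)),(-13,(255,0,0))):
    for a in np.linspace(0,2*np.pi,90):
        w=o["position"]+r.apply(np.array([5.0,35*np.cos(a),35*np.sin(a)+off])/1000)
        w=o["position"]+r.apply(np.array([4.0,35*np.cos(a),35*np.sin(a)+off])/1000)
        u=proj(w); cv2.circle(im,tuple(int(round(x*1)) for x in u),0,col,-1)
cv2.imwrite("pics/w8c.png",cv2.resize(im[165:315,230:400],None,fx=4,fy=4,interpolation=cv2.INTER_NEAREST))
E
```

```text
(no output)
```

View pics/w8c.png

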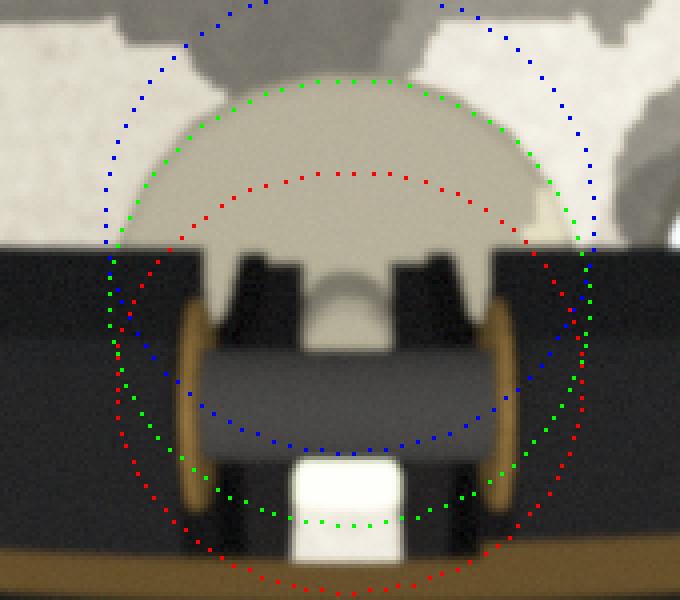

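```bash
python3 -m inch '[[0,[0,0,45],[0,0,0]],[0,[0,0,0],[0,0,0]],[0,[0,0,0],[0,0,0]],[0,[0,0,0],[0,0,0]]]'; python3 - <<'E'
from h import *
shot("w9"); circ("wide_crucible",42); p=imaging.camera_params("wrist")
for d in imaging.tip_of("wrist","wide_crucible"): print(ground("wrist",d["pixel"],0,p)*1000,d["confidence"])
d=imaging.cut_out("wrist","wide_crucible")[0]
imaging.camera("top"); circ("wide_crucible",42,"top")
to(489,195,90,90)
E
```

```text
time: 17.27
position: [0.4993, 0.088, 0.1344]
tool_rot: [0.002, 0.711, -0.001, 0.704]
ft_force: [-0.2, -0.6, -0.7]
grip_width: 0.0121
wide_crucible box [432. 191.  71.  73.] 0.92 fit c [484.6 190. ] d 66.0 enclosing [484.2 189.7] d 69.4
wide_crucible tip 0.88 [420. 181.]
[485.35965333 192.66293907   0.        ] 0.88
[ 454.89104257 -321.89300889    0.        ] 0.34
[ 473.32900885 -207.60100032    0.        ] 0.15
wide_crucible box [259. 172.  16.   7.] 0.39 fit c [631.7 122.5] d 22.6 enclosing [630.5 122.5] d 29.9
wide_crucible box [353. 260.  23.  30.] 0.19 fit c [455.7 -72. ] d 51.1 enclosing [455.5 -72.7] d 54.3
wide_crucible tip 0.59 [227. 243.]
t 17.68 pos [500.   88.1 134.8] jaw yaw 89.8 q6 -1.61 | shift now [ 45.  106.8 -11.1] turn [-0.2 -0.5 -0.1] shift after turn [ 44.8 106.9 -11. ]
```

```bash
python3 -m inch '[[0,[0,51,-7],[0,-0.5,0]],[0,[0,51,-7],[0,0,0]],[0,[30,0,0],[0,0,0]],[0,[24,0,0],[0,0,0]],[0,[0,0,0],[0,0,0]],[0,[0,0,0],[0,0,0]],[0,[0,0,0],[0,0,0]]]'; python3 - <<'E'
from h import *
to(485.5,190.5,52,90)
E
```

```text
time: 18.55
position: [0.4899, 0.1934, 0.0825]
tool_rot: [0.003, 0.704, -0.001, 0.71]
ft_force: [0.8, 0.1, -1.3]
grip_width: 0.012
t 18.55 pos [489.9 193.4  82.5] jaw yaw 89.7 q6 -1.40 | shift now [30.4 -3.  -4.7] turn [-0.3  0.5 -0.1] shift after turn [30.5 -2.9 -4.4]
```

```bash
python3 -m inch '[[0,[10,-3,-4.7],[0,0.5,0]],[0,[6,0,0],[0,0,0]],[0,[0,0,0],[0,0,0]],[0,[0,0,0],[0,0,0]]]'; python3 - <<'E'
from h import *
to(485.5,190.5,52,90)
E
```

```text
time: 19.05
position: [0.4859, 0.1898, 0.0665]
tool_rot: [0.003, 0.706, -0.001, 0.708]
ft_force: [0.2, -0.2, -0.9]
grip_width: 0.0122
t 19.05 pos [485.9 189.8  66.5] jaw yaw 89.6 q6 -1.41 | shift now [14.5  0.7 -0.4] turn [-0.4  0.1 -0.1] shift after turn [14.5  0.7 -0.4]
```

```bash
python3 -m inch '[[0,[6,0.7,0],[0,0,0]],[0,[4,0,0],[0,0,0]],[0,[0,0,0],[0,0,0]]]';python3 -m inch '[[0,[2,0,0],[0,0,0]],[0,[0,0,0],[0,0,0]],[0,[1,0,0],[0,0,0]],[0,[0,0,0],[0,0,0]]]';python3 -m inch '[[0,[1.5,0,0],[0,0,0]],[0,[0,0,0],[0,0,0]],[0,[1.5,0,0],[0,0,0]],[0,[0,0,0],[0,0,0]]]'; python3 -m inch '[[0,[2,0,0],[0,0,0]],[0,[0,0,0],[0,0,0]]]'
```

```text
time: 19.42
position: [0.4861, 0.1907, 0.0559]
tool_rot: [0.003, 0.706, -0.001, 0.708]
ft_force: [0.8, -0.4, -0.5]
grip_width: 0.0122
time: 19.92
position: [0.4863, 0.1908, 0.0529]
tool_rot: [0.003, 0.706, -0.001, 0.708]
ft_force: [0.8, 0.3, -1.3]
grip_width: 0.012
time: 20.42
position: [0.4867, 0.1909, 0.053]
tool_rot: [0.003, 0.705, -0.001, 0.709]
ft_force: [-0.2, -0.7, -1.0]
grip_width: 0.012
time: 20.68
position: [0.4869, 0.1909, 0.053]
tool_rot: [0.003, 0.705, -0.001, 0.709]
ft_force: [0.3, -0.3, -0.8]
grip_width: 0.012
```

```bash
python3 -m inch '[[14,[0,0,0],[0,0,0]],[20,[0,0,0],[0,0,0]],[40,[0,0,0],[0,0,0]],[40,[-10,0,0],[0,0,0]],[40,[-30,0,0],[0,0,0]],[40,[-40,0,0],[0,0,0]],[40,[0,0,0],[0,0,0]],[40,[0,0,0],[0,0,0]]]'; python3 - <<'E'
from h import *
shot("w10"); circ("wide_lid",47);to(637,260,130,90)
E
```

```text
time: 21.68
position: [0.4863, 0.1906, 0.1349]
tool_rot: [0.003, 0.706, -0.001, 0.709]
ft_force: [-0.6, -0.0, 0.0]
grip_width: 0.0402
wide_lid box [319. 204.  80.  81.] 0.76 fit c [486.2 190.6] d 68.3 enclosing [486.2 190.7] d 70.3
wide_lid tip 0.86 [319. 203.]
t 21.82 pos [486.2 190.5 134.1] jaw yaw 89.6 q6 -1.41 | shift now [  4.8  70.4 150.4] turn [-0.4  0.2 -0.1] shift after turn [  4.1  69.5 150.8]
```

```bash
python3 -m inch '[[40,[0,23,50],[0,0,0]],[40,[0,23,50],[0,0,0]],[40,[0,23,50],[0,0,0]],[40,[20,0,0],[0,0,0]],[40,[0,0,0],[0,0,0]],[40,[0,0,0],[0,0,0]],[40,[0,0,0],[0,0,0]]]'; python3 - <<'E'
from h import *
shot("w11"); circ("medium_lid",9);circ("wide_lid",47); to(637,260,60,90)
E
```

```text
time: 22.7
position: [0.631, 0.2578, 0.1042]
tool_rot: [0.002, 0.713, -0.003, 0.701]
ft_force: [0.2, 0.7, -0.1]
grip_width: 0.04
medium_lid box [314. 208.  61.  63.] 0.96 fit c [634.2 255.1] d 54.3 enclosing [634.3 255. ] d 55.7
medium_lid box [26. 52. 50. 48.] 0.29 fit c [ 427.4 -107.3] d 106.7 enclosing [ 423. -108.] d 148.8
medium_lid tip 0.85 [315. 210.]
wide_lid box [228.  37.  89.  74.] 0.7 fit c [490.6 190.9] d 65.9 enclosing [488.  191.3] d 70.5
wide_lid tip 0.67 [229.  32.]
t 22.95 pos [632.3 258.2 104.9] jaw yaw 89.6 q6 -1.34 | shift now [44.8  1.9  5.4] turn [-0.4 -0.9  0.1] shift after turn [44.9  1.8  4.7]
```

Medium lid (634.3, 255.0), d 55.7 ✓. Descend.

```bash
python3 -m inch '[[40,[20,-3.2,2],[-0.4,-0.9,0]],[40,[30,0,0],[0,0,0]],[40,[10,0,0],[0,0,0]],[40,[0,0,0],[0,0,0]],[40,[0,0,0],[0,0,0]]]'; python3 - <<'E'
from h import *
shot("w12"); circ("medium_lid",9); to(634.3,255,13.5,90)
E
```

```text
time: 23.58
position: [0.6367, 0.2554, 0.0475]
tool_rot: [-0.0, 0.704, 0.0, 0.71]
ft_force: [-0.1, -0.5, 1.0]
grip_width: 0.04
medium_lid box [ 7. 43. 11. 36.] 0.73 fit c [452.6 -57.6] d 33.8 enclosing [451.7 -61.6] d 45.5
medium_lid box [318. 218.  84.  68.] 0.68 fit c [632.8 255.1] d 53.2 enclosing [633.6 254.9] d 56.2
medium_lid tip 0.61 [316. 219.]
t 23.73 pos [636.7 255.4  47.6] jaw yaw 90.0 q6 -1.35 | shift now [34.  -0.4 -2.7] turn [0.  0.5 0. ] shift after turn [34.1 -0.4 -2.4]
```

```bash
python3 -m inch '[[40,[20,-0.4,-2.7],[0,0.5,0]],[40,[11,0,0],[0,0,0]],[40,[2,0,0],[0,0,0]],[40,[0,0,0],[0,0,0]]]'; python3 - <<'E'
from h import *
to(634.3,255,13.5,90)
E
```

```text
time: 24.22
position: [0.6339, 0.255, 0.0122]
tool_rot: [-0.0, 0.708, 0.0, 0.707]
ft_force: [-0.5, 0.2, 0.6]
grip_width: 0.04
t 24.23 pos [633.9 255.   12.2] jaw yaw 90.0 q6 -1.35 | shift now [-1.3  0.   0.4] turn [ 0.  -0.1  0. ] shift after turn [-1.3  0.   0.4]
```

```bash
python3 -m inch '[[40,[-1,0,0],[0,0,0]],[0,[0,0,0],[0,0,0]],[0,[0,0,0],[0,0,0]],[0,[0,0,0],[0,0,0]],[0,[0,0,0],[0,0,0]]]' 25 && python3 -m inch '[[0,[-5,0,0],[0,0,0]],[0,[-30,0,0],[0,0,0]],[0,[-50,0,0],[0,0,0]],[0,[-52,0,0],[0,0,0]],[0,[0,-46,-32],[0,0,0]],[0,[0,-46,-32],[0,0,0]],[0,[0,-46,-32],[0,0,0]],[0,[0,-46,-32],[0,0,0]],[0,[0,-46,-32],[0,0,0]],[0,[0,0,0],[0,0,0]],[0,[0,0,0],[0,0,0]],[0,[0,0,0],[0,0,0]]]'; python3 - <<'E'
from h import *
shot("w13"); circ("medium_crucible",62); p=imaging.camera_params("wrist")
for d in imaging.tip_of("wrist","medium_crucible"): print(ground("wrist",d["pixel"],0,p)*1000,d["confidence"])
to(455,-70,110,90)
E
```

```text
time: 24.85
position: [0.6347, 0.2552, 0.0144]
tool_rot: [0.0, 0.707, 0.0, 0.707]
ft_force: [-0.2, -0.8, -0.8]
grip_width: 0.0122
time: 26.35
position: [0.475, 0.0201, 0.1593]
tool_rot: [-0.001, 0.702, 0.001, 0.712]
ft_force: [0.1, -0.2, 0.0]
grip_width: 0.0123
medium_crucible box [216. 177.  61.  58.] 0.61 fit c [450.4 -69. ] d 54.3 enclosing [448.5 -68.7] d 60.4
medium_crucible tip 0.66 [231. 166.]
[452.13638889 -71.70467708   0.        ] 0.66
t 26.55 pos [474.6  20.1 159. ] jaw yaw 90.2 q6 -1.77 | shift now [ 48.8 -90.  -20.5] turn [0.2 0.7 0. ] shift after turn [ 49.  -90.1 -19.6]
```

View pics/w13.png

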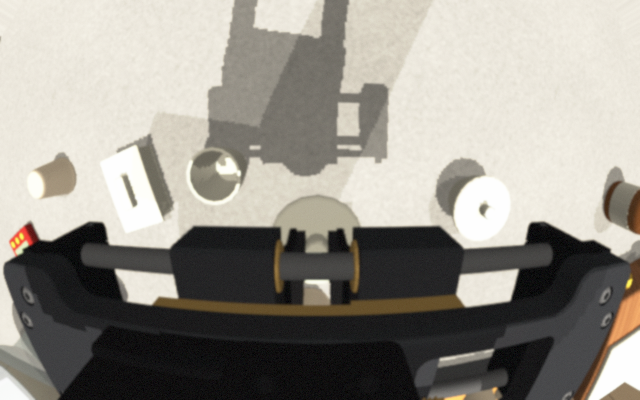

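```bash
python3 - <<'E'
from h import *
im=cv2.imread("pics/w13.png"); cv2.imwrite("pics/w13c.png",cv2.resize(im[140:215,175:255],None,fx=7,fy=7,interpolation=cv2.INTER_CUBIC))
print(ground("wrist",(214,175.5),.062))
E
```

```text
[ 0.45080202 -0.07035647  0.062     ]
```

View pics/w13c.png

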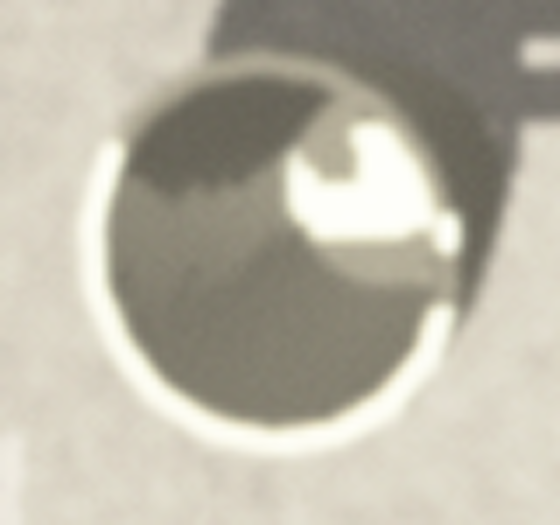

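```bash
python3 -m inch '[[0,[0,-46,-12],[0,0.7,0]],[0,[0,-46,-12],[0,0,0]],[0,[28,0,0],[0,0,0]],[0,[24,0,0],[0,0,0]],[0,[0,0,0],[0,0,0]],[0,[0,0,0],[0,0,0]],[0,[0,0,0],[0,0,0]]]'; python3 - <<'E'
from h import *
to(451.3,-71,72,90)
E
```

```text
time: 27.42
position: [0.4556, -0.073, 0.1071]
tool_rot: [-0.005, 0.705, 0.003, 0.709]
ft_force: [0.4, 0.4, -0.0]
grip_width: 0.0121
t 27.43 pos [455.6 -73.  107.1] jaw yaw 90.7 q6 -1.98 | shift now [35.   2.2 -4.5] turn [0.7 0.4 0.2] shift after turn [35.1  2.  -4.3]
```

```bash
python3 -m inch '[[0,[12,2,-4.5],[0,0.4,0.2]],[0,[9,0,0],[0,0,0]],[0,[0,0,0],[0,0,0]],[0,[0,0,0],[0,0,0]]]'; python3 - <<'E'
from h import *
to(451.3,-71,72,90)
E
```

```text
time: 27.92
position: [0.4515, -0.0707, 0.0856]
tool_rot: [-0.004, 0.707, 0.004, 0.707]
ft_force: [-0.4, 0.1, -1.1]
grip_width: 0.0123
t 27.93 pos [451.5 -70.7  85.6] jaw yaw 90.7 q6 -1.98 | shift now [13.6 -0.3 -0.2] turn [0.7 0.1 0. ] shift after turn [13.6 -0.3 -0.2]
```

```bash
python3 -m inch '[[0,[6,0,0],[0,0,0]],[0,[4,0,0],[0,0,0]],[0,[0,0,0],[0,0,0]]]';python3 -m inch '[[0,[2,0,0],[0,0,0]],[0,[0,0,0],[0,0,0]],[0,[1,0,0],[0,0,0]],[0,[0,0,0],[0,0,0]]]';python3 -m inch '[[0,[1.5,0,0],[0,0,0]],[0,[0,0,0],[0,0,0]],[0,[1.5,0,0],[0,0,0]],[0,[0,0,0],[0,0,0]]]'; python3 -m inch '[[0,[2,0,0],[0,0,0]],[0,[0,0,0],[0,0,0]]]'
```

```text
time: 28.3
position: [0.4517, -0.0709, 0.075]
tool_rot: [-0.005, 0.707, 0.004, 0.708]
ft_force: [-0.1, 0.7, -0.8]
grip_width: 0.0123
time: 28.8
position: [0.4521, -0.0711, 0.0725]
tool_rot: [-0.005, 0.706, 0.004, 0.708]
ft_force: [0.2, -0.1, -0.7]
grip_width: 0.0121
time: 29.3
position: [0.453, -0.0713, 0.0725]
tool_rot: [-0.005, 0.705, 0.004, 0.709]
ft_force: [-0.6, -0.1, -0.1]
grip_width: 0.012
time: 29.55
position: [0.4537, -0.0715, 0.0725]
tool_rot: [-0.006, 0.704, 0.003, 0.71]
ft_force: [0.2, -0.2, 0.0]
grip_width: 0.0121
```

```bash
python3 -m inch '[[14,[0,0,0],[0,0,0]],[20,[0,0,0],[0,0,0]],[40,[0,0,0],[0,0,0]],[40,[-10,0,0],[0,0,0]],[40,[-30,0,0],[0,0,0]],[40,[-30,0,0],[0,0,0]],[40,[0,0,0],[0,0,0]],[40,[0,0,0],[0,0,0]]]'; python3 - <<'E'
from h import *
im=shot("w14"); circ("medium_lid",67);to(631,-137,120,90)
cv2.imwrite("pics/w14c.png",cv2.resize(im[120:280,200:440,::-1],None,fx=3,fy=3))
E
```

```text
time: 30.55
position: [0.4526, -0.0711, 0.1442]
tool_rot: [-0.005, 0.705, 0.003, 0.709]
ft_force: [-0.7, -0.4, -0.1]
grip_width: 0.0398
medium_lid box [318. 210.  70.  63.] 0.61 fit c [453.1 -71.9] d 54.3 enclosing [453.  -72.3] d 56.2
medium_lid tip 0.66 [315. 209.]
t 30.70 pos [452.4 -71.1 143.6] jaw yaw 90.7 q6 -1.98 | shift now [ 24.7 -68.1 177.6] turn [0.7 0.3 0.1] shift after turn [ 23.6 -65.9 178.6]
```

View pics/w14c.png

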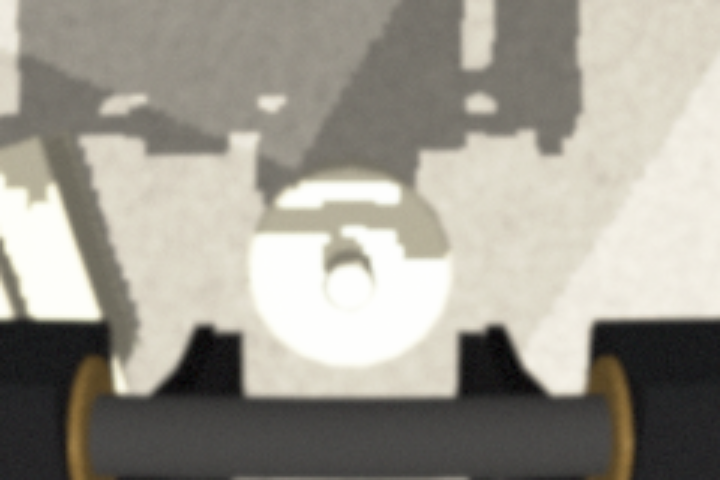

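Medium lid sits flat at (453,−72), d 56.2 at the seated height. Next the small lid (13 pictures viewed).

```bash
python3 -m inch '[[40,[0,-17,45],[0,0,0]],[40,[0,-17,45],[0,0,0]],[40,[0,-17,45],[0,0,0]],[40,[0,-17,43],[0.7,0,0]],[40,[30,0,0],[0,0,0]],[40,[0,0,0],[0,0,0]],[40,[0,0,0],[0,0,0]],[40,[0,0,0],[0,0,0]]]'; python3 - <<'E'
from h import *
shot("w15"); circ("small_lid",9); to(631,-137,60,90)
E
```

```text
time: 31.7
position: [0.631, -0.1367, 0.1055]
tool_rot: [0.002, 0.71, 0.001, 0.704]
ft_force: [0.1, -0.3, -0.1]
grip_width: 0.0399
small_lid box [319. 201.  49.  50.] 0.98 fit c [ 630.7 -135.1] d 41.1 enclosing [ 630.9 -135. ] d 42.5
small_lid box [262.  36.  89.  71.] 0.36 fit c [ 477.  -184.8] d 70.5 enclosing [ 471.2 -183.9] d 93.6
small_lid tip 0.58 [318. 200.]
t 31.85 pos [ 631.5 -136.9  105.9] jaw yaw 90.0 q6 -1.96 | shift now [45.9 -0.3 -0.2] turn [-0.  -0.4 -0.2] shift after turn [45.9 -0.1 -0.5]
```

```bash
python3 -m inch '[[40,[20,1.8,-0.5],[0,-0.4,-0.2]],[40,[30,0,0],[0,0,0]],[40,[20,0,0],[0,0,0]],[40,[0,0,0],[0,0,0]],[40,[0,0,0],[0,0,0]]]'; python3 - <<'E'
from h import *
shot("w16"); circ("small_lid",9); to(630.9,-135,13.5,90)
E
```

```text
time: 32.48
position: [0.6336, -0.1359, 0.0386]
tool_rot: [-0.001, 0.705, -0.001, 0.71]
ft_force: [0.6, 0.5, -0.9]
grip_width: 0.04
small_lid box [321. 221.  67.  60.] 0.6 fit c [ 629.9 -134.6] d 40.4 enclosing [ 629.8 -134.5] d 42.1
small_lid tip 0.76 [321. 217.]
t 32.62 pos [ 633.6 -135.9   38.8] jaw yaw 90.0 q6 -1.95 | shift now [25.3  1.  -2.9] turn [-0.   0.4  0.2] shift after turn [25.3  0.9 -2.7]
```

```bash
python3 -m inch '[[40,[12,1.2,-3.4],[0,0.4,0.2]],[40,[10,0,0],[0,0,0]],[40,[2,0,0],[0,0,0]],[40,[0,0,0],[0,0,0]]]'; python3 - <<'E'
from h import *
to(630.4,-134.8,13.5,90)
E
```

```text
time: 33.12
position: [0.6304, -0.1348, 0.0138]
tool_rot: [-0.0, 0.707, -0.0, 0.707]
ft_force: [0.4, 0.6, -0.1]
grip_width: 0.0402
t 33.12 pos [ 630.4 -134.8   13.8] jaw yaw 90.0 q6 -1.95 | shift now [0.3 0.  0. ] turn [-0.   0.1  0. ] shift after turn [0.3 0.  0. ]
```

```bash
python3 -m inch '[[0,[0,0,0],[0,0,0]],[0,[0,0,0],[0,0,0]],[0,[0,0,0],[0,0,0]],[0,[0,0,0],[0,0,0]]]' 25 && python3 -m inch '[[0,[-5,0,0],[0,0,0]],[0,[-30,0,0],[0,0,0]],[0,[-50,0,0],[0,0,0]],[0,[-52,0,0],[0,0,0]],[0,[0,42,3],[0,0,0]],[0,[0,42,3],[0,0,0]],[0,[0,42,3],[0,0,0]],[0,[0,42,3],[0,0,0]],[0,[0,0,0],[0,0,0]],[0,[0,0,0],[0,0,0]],[0,[0,0,0],[0,0,0]]]'; python3 - <<'E'
from h import *
im=shot("w17"); p=circ("small_crucible",48)
for d in imaging.tip_of("wrist","small_crucible")[:2]: print(ground("wrist",d["pixel"],0,p)*1000,d["confidence"])
to(619,122,100,90)
b=imaging.cut_out("wrist","small_crucible")[0]["box"]; x0=int(b[0])-40;y0=int(b[1])-40; print(x0,y0)
cv2.imwrite("pics/w17c.png",cv2.resize(im[y0:y0+80,x0:x0+80,::-1],None,fx=7,fy=7,interpolation=cv2.INTER_CUBIC))
E
```

```text
time: 33.62
position: [0.6309, -0.135, 0.0143]
tool_rot: [-0.0, 0.706, -0.0, 0.708]
ft_force: [0.3, 0.1, 0.4]
grip_width: 0.012
time: 35.0
position: [0.6444, 0.0352, 0.1601]
tool_rot: [0.0, 0.704, -0.002, 0.71]
ft_force: [-0.0, -0.9, 0.1]
grip_width: 0.0122
small_crucible box [405. 171.  45.  41.] 0.93 fit c [617.4 116.6] d 37.7 enclosing [617.2 115.7] d 41.9
small_crucible tip 0.82 [394. 162.]
[617.49480108 117.21256562   0.        ] 0.82
t 35.20 pos [644.5  35.2 159.9] jaw yaw 89.8 q6 -1.68 | shift now [ 59.5  86.8 -26.3] turn [-0.2  0.5  0.1] shift after turn [ 59.9  86.8 -25.5]
365 131
```

View pics/w17c.png

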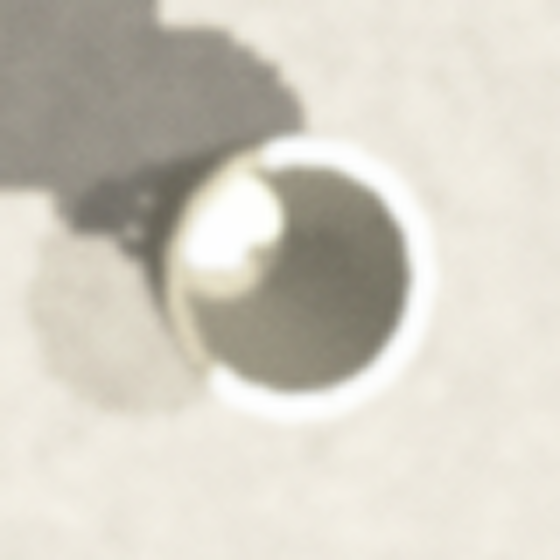

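```bash
python3 - <<'E'
from h import *
g=lambda a,b: ground("wrist",(365+a/7-.43,131+b/7-.43),.048)[:2]*1000
c=g(301.5,278.5); print(c,np.linalg.norm(g(166,278)-g(437,278)),np.linalg.norm(g(301,137)-g(301,420)))
to(c[0],c[1],100,90)
E
python3 -m inch '[[0,[0,41,-14],[0,0.5,0]],[0,[0,41,-13],[0,0,0]],[0,[30,0,0],[0,0,0]],[0,[30,0,0],[0,0,0]],[0,[0,0,0],[0,0,0]],[0,[0,0,0],[0,0,0]],[0,[0,0,0],[0,0,0]]]'; python3 - <<'E'
from h import *
to(617.8,117.2,58,90)
E
```

```text
[618.17190162 118.72773286] 37.71257307822648 37.78034045235019
t 35.25 pos [644.5  35.3 159.9] jaw yaw 89.8 q6 -1.68 | shift now [ 59.5  83.4 -27.1] turn [-0.2  0.5  0.1] shift after turn [ 59.9  83.4 -26.3]
time: 36.12
position: [0.6207, 0.1167, 0.1012]
tool_rot: [0.002, 0.705, -0.004, 0.709]
ft_force: [1.0, -0.1, -0.2]
grip_width: 0.0121
t 36.12 pos [620.7 116.7 101.2] jaw yaw 89.5 q6 -1.55 | shift now [43.2  0.6 -3.1] turn [-0.5  0.3  0.1] shift after turn [43.2  0.5 -2.9]
```

```bash
python3 -m inch '[[0,[14,1.6,-2.5],[0,0.3,0]],[0,[14,0,0],[0,0,0]],[0,[0,0,0],[0,0,0]],[0,[0,0,0],[0,0,0]]]'; python3 - <<'E'
from h import *
to(618.4,118.2,58,90)
E
```

```text
time: 36.62
position: [0.619, 0.118, 0.0725]
tool_rot: [0.003, 0.706, -0.004, 0.708]
ft_force: [0.6, -0.0, 0.3]
grip_width: 0.0119
t 36.62 pos [619.  118.   72.5] jaw yaw 89.5 q6 -1.55 | shift now [14.5  0.2 -0.7] turn [-0.5  0.1  0.1] shift after turn [14.5  0.2 -0.6]
```

```bash
python3 -m inch '[[0,[6,0,-0.5],[0,0,0]],[0,[4,0,0],[0,0,0]],[0,[0,0,0],[0,0,0]]]';python3 -m inch '[[0,[2,0,0],[0,0,0]],[0,[0,0,0],[0,0,0]]]';python3 -m inch '[[0,[1.5,0,0],[0,0,0]],[0,[0,0,0],[0,0,0]]]'; python3 -m inch '[[0,[1.5,0,0],[0,0,0]],[0,[0,0,0],[0,0,0]]]'
```

```text
time: 37.0
position: [0.6188, 0.118, 0.0621]
tool_rot: [0.003, 0.706, -0.004, 0.708]
ft_force: [-0.5, 0.2, -0.3]
grip_width: 0.012
time: 37.25
position: [0.619, 0.118, 0.0601]
tool_rot: [0.003, 0.706, -0.004, 0.708]
ft_force: [-0.3, -0.4, -0.8]
grip_width: 0.0117
time: 37.5
position: [0.6192, 0.118, 0.0588]
tool_rot: [0.003, 0.706, -0.004, 0.709]
ft_force: [-1.2, -0.2, -0.3]
grip_width: 0.0122
time: 37.75
position: [0.6202, 0.1179, 0.0586]
tool_rot: [0.002, 0.705, -0.004, 0.709]
ft_force: [-0.0, 0.4, 1.0]
grip_width: 0.0125
```

```bash
python3 -m inch '[[14,[0,0,0],[0,0,0]],[20,[0,0,0],[0,0,0]],[40,[0,0,0],[0,0,0]],[40,[-10,0,0],[0,0,0]],[40,[-30,0,0],[0,0,0]],[40,[-40,0,0],[0,0,0]],[40,[0,0,0],[0,0,0]],[40,[0,0,0],[0,0,0]]]'; python3 - <<'E'
from h import *
im=shot("w18"); circ("small_lid",53)
cv2.imwrite("pics/w18c.png",cv2.resize(im[140:270,220:420,::-1],None,fx=3,fy=3,interpolation=cv2.INTER_CUBIC))
s=imaging.camera("scene")
cv2.imwrite("pics/s18.png",cv2.resize(s[90:320,230:470,::-1],None,fx=2.6,fy=2.6,interpolation=cv2.INTER_CUBIC))
E
```

```text
time: 38.75
position: [0.619, 0.1181, 0.1413]
tool_rot: [0.003, 0.705, -0.004, 0.709]
ft_force: [0.1, -1.2, 0.3]
grip_width: 0.04
small_lid tip 0.96 [320. 200.]
```

View pics/w18c.png

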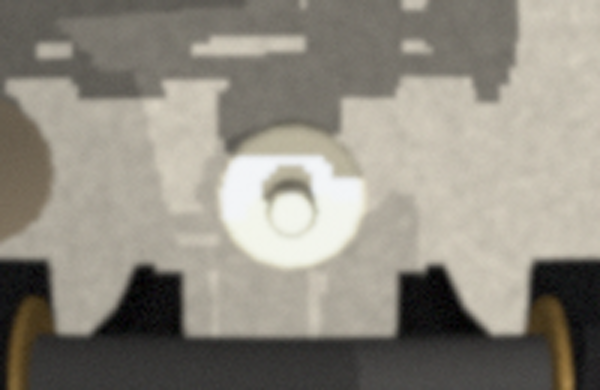

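```bash
python3 - <<'E'
from h import *
g=lambda a,b: ground("wrist",(220+a/3-.3,140+b/3-.3),.053)[:2]*1000
print(g(293,195),np.linalg.norm(g(219,195)-g(367,195)),np.linalg.norm(g(293,123)-g(293,268)))
E
python3 -m inch '[[40,[-50,0,0],[0,0,0]],[40,[-50,0,0],[0,0,0]],[40,[-40,50,-40],[0,0,0]],[40,[0,55,-20],[0,0,0]],[40,[0,55,0],[0,0,0]],[40,[0,55,0],[0,0,0]],[40,[0,55,0],[0,0,0]],[40,[0,50,0],[0,0,0]],[40,[0,0,0],[0,0,0]]]'; python3 - <<'E'
from h import *
im=imaging.camera("top"); s=imaging.camera("scene")
a=cv2.resize(im[140:300,130:510,::-1],None,fx=2,fy=2,interpolation=cv2.INTER_CUBIC)
b=cv2.resize(s[90:320,230:480,::-1],None,fx=1.2,fy=1.2,interpolation=cv2.INTER_CUBIC)
c=np.zeros((a.shape[0]+b.shape[0],a.shape[1],3),np.uint8); c[:a.shape[0]]=a; c[a.shape[0]:,:b.shape[1]]=b
cv2.imwrite("pics/final.png",c); print(c.shape)
for n,z in dict(small_lid=53,medium_lid=67,wide_lid=47).items(): circ(n,z,"top")
for d in imaging.tip_of("top","cup_a")[:2]: print(d["pixel"],d["confidence"])
E
```

```text
[617.86128239 118.41335181] 41.24736071615135 41.89793730990301
time: 40.08
position: [0.5659, 0.4378, 0.2668]
tool_rot: [0.003, 0.711, -0.006, 0.703]
ft_force: [0.7, -0.0, -0.2]
grip_width: 0.0402
(596, 760, 3)
small_lid box [264. 179.  20.  23.] 0.62 fit c [621.6 119. ] d 41.2 enclosing [621.1 118.4] d 43.8
small_lid tip 0.56 [264. 177.]
medium_lid box [354. 258.  29.  30.] 0.79 fit c [455.6 -70.7] d 55.1 enclosing [455.8 -71.4] d 57.7
medium_lid tip 0.66 [357. 260.]
wide_lid box [223. 243.  36.  30.] 0.93 fit c [488.5 191.7] d 67.9 enclosing [488.3 191.8] d 70.6
wide_lid tip 0.58 [222. 242.]
[470.3, 259.3] 0.89
[312.8, 183.1] 0.57
```

```bash
python3 -m inch '[[40,[0,0,0],[0,0,0]],[40,[0,0,0],[0,0,0]]]'; python3 -c "
from rig import robot; print(robot.hand_in())"
```

```text
time: 40.78
position: [0.5682, 0.4321, 0.2697]
tool_rot: [0.006, 0.71, -0.009, 0.704]
ft_force: [1.0, 0.1, -0.9]
grip_width: 0.0399
the job is handed in; nothing more can be done
None
```

All four lids are on their vessels and the job is handed in, at about 41 s on the robot's clock. I set the boat, wide, medium and small lids on, each by its handle or knob. I lowered each until it stopped descending, then released it and backed off straight up.

- **Height:** each lid stopped within about 0.4 mm of the height worked out for fully home. Wrist pictures after release measured the right outline at that height: 86 × 57 mm for the boat lid, and about 70, 56 and 42 mm diameter for the round ones.
- **Centring:** lid centres came out within about 2 mm of the vessel centres I had measured, against about 5 mm of play.
- **Medium lid:** during the last pushes down the tool crept about 2 mm forward. The lid then measured flat at about (453, −72) mm, against (451, −71) for the crucible before. The crucible itself may have slid by that much; I could not see it under the lid.
- **Cups:** the last top view puts both within about 2 pixels of where they started.

- **Checks that failed or disagreed:**
  - The final overview picture could not be viewed because the picture limit was reached, so that last check rests on numbers alone.
  - The network found no outline for the small lid in its close-up, so I measured it by hand. It came to about 41–42 mm, centred at (618, 118) mm.
  - The top camera put the round lids 2–3 mm further forward than the wrist camera did.
  - The gripper read about 12 mm on the 14 mm knobs. Overlaying the wide lid's outline on the picture showed it centred in the jaws; I did not check this on the other two round lids.

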